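# Check-weigh a loaf tin on the bakery's beam scale

### The job

The beam scale stands arrested. Lift the upper of the two nested loaf tins straight off, leaving the lower one standing in place, and set it gently upright on the middle of the scale's pan while the beam is still arrested. Then ease the arrest lever all the way over to free the beam, let the beam tip down under the tin and come to rest, and ease the lever fully back to arrest it level, with the tin still on the pan and everything else left alone.

Things in the scene. Friction and masses are not known exactly. Their poses are not given: they have to be found in the camera images.
- tin: The upper of two nested loaf tins, cast aluminium. Open, tapered, 150 mm long (its x) by 66 mm wide (its y) over the rim, 137 x 56 mm at the foot, 55 mm high, wall 3.5 mm, 0.25 to 0.36 kg. Origin: centre of its underside, z up. Nested in the lower tin, snug, on inner end ribs 40 mm above its underside; its top 40 mm stand free. Grip it across the width from outside, fingertips at most 35 mm below the rim.
- tin_lower: The lower loaf tin, of the same shape and size, dark cast iron, 0.8 kg, loose on the table, lengthwise roughly along world x. Origin: centre of its underside, z up.
- scale: Grey beam scale, fixed; base 130 (x) x 270 (y) mm, 40 mm high. Origin: centre of its underside. In its frame: pan on the +y side, counterweight (56 mm across, top 145 mm above the table) at y -95 mm, arrest lever at the -y end, y -175 mm. The beam's hinge lies along x, 85 mm up. Only counterweight and lever stand higher than the pan.
- pan_top (a point): Centre of the upper face of the flat white enamelled pan, 180 mm (scale x) by 120 mm (scale y), no lip; 120 mm to +y of the scale's origin and 119 mm above the table when arrested. The pan stays level as the beam tips, and sinks by 14 mm.
- lever_knob (a point): Centre of the black ball knob, 28 mm across, on top of the arrest lever (a 10 mm rod). It is 115 mm from the lever's hinge, which runs along the scale's y axis 35 mm above the table, at scale x 0. It starts leaning towards the scale's -x, its centre 136 mm above the table; 150 mm when upright.
- lever (a joint): Arrest lever, rad. 0: arrested, knob leaning 0.5 rad to the scale's -x, at a stop. 1.0: beam free, knob leaning 0.5 rad to the scale's +x, at a stop. Starts at 0 to 0.03. Swings in the scale's x-z plane, stays where left, takes 1.5 to 2.5 N at the knob, can be pushed from either side. It lowers two pads under the beam (14 mm at 1.0), in proportion.
- beam (a joint): Beam tilt, rad: 0 level (arrested); positive with the pan side down; stops at -0.12 and 0.12. Damped: once free it tips within 2 s. The tin always outweighs the counterweight and tips it to 0.12; with an empty pan the counterweight side would sink.
- loaf: Bystander: round brown bread loaf, 174 mm across, 82 mm high, loose. Origin: centre of its underside.
- basket: Bystander: empty straw-coloured proofing bowl, 190 mm across, 70 mm high, loose. Origin: centre of its underside.
- jar: Bystander: white jar with a steel cap, 72 mm across, 100 mm high, loose. Origin: centre of its underside.
Not all that is in view belongs to the job. What is shaped like the tin but orange is not meant. What is shaped like the tin_lower but blue is not meant.

How it is judged:
By the outcome, as a careful person would: the job done as asked, in the order asked, and still so for the second after the job is handed in, with the robot touching nothing.
It also fails if it takes over 69 s, if anything falls off the work surface, if the arm or the gripper's body presses on something with over 40 N, if the wrist force passes 120 N, or if a joint passes its speed limit or range.

### The arm

A 7-joint arm with a two-finger parallel gripper is mounted at the origin on the work surface. World frame = base frame: x ahead of the robot, y to its left, z up, the work surface at z = 0. Lengths are in m, angles in rad, forces in N, time in s.
With the tool pointing down it reaches from about 0.425 to 0.925 m from the base axis. Payload 6.8 kg.
Tool frame: the origin (TCP) lies between the finger pads; the fingertips stand finger_overhang ahead of it and the grasp point (between the pads) lies 6 mm ahead of it (finger_overhang is the distance from the TCP to the fingertips, in m); z points along the fingers, y is the line along which they close (so a half turn about z gives the same grasp; the last joint's range is limited). The gripper opens to 85 mm and grips with 20 to 120 N. Pads are 22 mm wide; open, the fingers measure 114 mm over their backs; the gripper's body (76 mm by 85 mm) begins 54 mm behind the grasp point. The pads swing forward as they close: fully open they stand 13 mm farther back than shut.
Start: joints at [1.211, 0.477, 0.022, 1.555, -0.011, 1.109, -0.083], TCP at [0.168, -0.654, 0.256] pointing down, gripper open.
Joint ranges: [-2.96, 2.96], [-0.34, 2.1], [-1.41, 1.46], [0.24, 2.44], [-1.37, 4.51], [0.17, 1.92], [-2.96, 2.96]. Speed limits (rad/s): [2.39, 2.39, 3.14, 3.14, 3.14, 3.14, 3.14].

### API

Orientations are given as a unit quaternion [w, x, y, z].
In Python, from station import * gives the robot as it stands.
- The arm moves only by the tool drive_tool, never from a script. Its argument "increments" is a list of rows, each an object of numbers: "claw": the finger opening in m, from 0 to 0.0854; "dx", "dy", "dz": the shift along the tool's x, y, z in m; "wx", "wy", "wz": the turn, a rotation vector about the tool's x, y, z in degrees. A call has 1 to 20 rows; each row shifts and turns the commanded pose from where the row before left it, along the tool's axes as they then stand; what a row does not reach is not made up. A row lasts 1/8 s, in which the tool goes at most 62.5 mm and 10.7 degrees, less where a joint would pass 70% of its speed; a pose out of reach is approached as far as the arm can. A call with a gripper value outside its range is refused whole. The fingers move at their own pace and stop on an object; "newtons" is the grip in N (left out, the last holds). Time passes only in rows, so rows that do not move let the fingers close. It gives the time, the measured TCP pose, the force, the opening and the grip force at its end, in the units of the state.
- get_obs(): the state, without advancing time (a new reading comes with each control period).
- read_camera(name): name is "side" or "top" or "wrist"; returns (picture, depth): 480x640x3 uint8, red, green, blue; 480x640 float32, m along the optical axis (not along the pixel's ray), 0 where there is no reading.
- calibration(name): a dict with "intrinsics" (3x3 intrinsics, pixels), "k1" (the pictures are not rectified: a ray, as slopes to the right and down, at radius r is drawn at 1 + k1 r^2 times it, then the intrinsics apply), "R" (3x3) and "t" (3): a world point X has camera coordinates R X + t; the wrist camera has in their place "mount" (4x4, takes a point from camera to tool coordinates, whose origin is the TCP and whose axes are the flange's). Camera axes: x right, y down, z forward; pixel columns grow to the right and rows downward; lengths in m; the calibration is good to about 2 mm. A picture is of the moment at which its call begins: read the wrist's pose just before it. calibration takes no time and is no camera call.
- hand_in(): hands the job in; it is judged then, once.
The state is a dict: "t": time; "q": joint angles; "joint_vel": joint speeds; "joint_torque": joint torques, N m; "eef_pos": TCP position; "tool_rot": TCP orientation; "contact_force": force on the tool from outside, world axes, zero at the start; "torque": the same for the moment, N m; "gripper_width": opening from 0.0 (shut) to 1.0 (fully open); "grasp_force": force on a finger pad.
Only numpy, scipy, OpenCV 4.12 (cv2) and the standard library are available. Lean on these libraries where they do the work, as an engineer would, in place of code of your own. Each camera call takes 0.05 s, during which the arm holds its last target. There are 200 camera calls.

## Working session

There is one attempt and no reset: what is moved stays moved. The work goes in short steps, Python scripts to look and compute and a tool call to move; the robot and the scene stay as the last step left them, time stands still between calls to the robot, and variables do not carry over. Pictures are saved under pics/ and viewed, at most 10 in all, crops included, and the job is handed in when it is done.

Besides the shell and the picture viewer there is one more tool, called after "Request:" as a command line: name --argument value ..., lists and objects as JSON in quotes. drive_tool: Moves the arm, as the interface text tells. Its arguments: {"type":"object","properties":{"increments":{"type":"array","items":{"type":"object","properties":{"claw":{"type":"number"},"dx":{"type":"number"},"dy":{"type":"number"},"dz":{"type":"number"},"wx":{"type":"number"},"wy":{"type":"number"},"wz":{"type":"number"}}}},"newtons":{"type":"number"}},"required":["increments"]}

```bash
mkdir -p pics; ls
cat > h.py <<'E'
import numpy as np, cv2
from station import *
from scipy.spatial.transform import Rotation as Ro
def cam(n):
    o=get_obs(); im,d=read_camera(n); return o,im,d
def save(im,f): cv2.imwrite('pics/'+f,im[:,:,::-1])
def pose(n,o):
    c=calibration(n)
    if n=='wrist':
        T=np.eye(4); q=o['tool_rot']; T[:3,:3]=Ro.from_quat([q[1],q[2],q[3],q[0]]).as_matrix(); T[:3,3]=o['eef_pos']
        W=T@np.array(c['mount'])
    else:
        W=np.eye(4); R=np.array(c['R']); W[:3,:3]=R.T; W[:3,3]=-R.T@np.array(c['t'])
    return W,np.array(c['intrinsics']),c['k1']
def rays(n,o,px):
    W,K,k=pose(n,o); px=np.atleast_2d(px).astype(float)
    s=(px-K[[0,1],[2,2]])/K[[0,1],[0,1]]
    u=s.copy()
    for _ in range(20): u=s/(1+k*(u**2).sum(1,keepdims=True))
    return W,np.c_[u,np.ones(len(u))]
def plane(n,o,px,z):
    W,r=rays(n,o,px); d=r@W[:3,:3].T; c=W[:3,3]
    return c+d*((z-c[2])/d[:,2])[:,None]
def cloud(n,o,d,px):
    W,r=rays(n,o,px); px=np.atleast_2d(px).astype(int); z=d[px[:,1],px[:,0]]
    return (r*z[:,None])@W[:3,:3].T+W[:3,3]
E
python3 - <<'E'
from h import *
for n in('side','top'):
    o,im,d=cam(n); save(im,n+'.png'); np.savez(n,im=im,d=d)
print(o)
for n in('side','top'): W,K,k=pose(n,o);print(n,W[:3,3].round(3),W[:3,2].round(2),K[0,0],k,(np.load(n+'.npz')['d']>0).mean())
E
```

```text
pics
{'t': 0.05, 'q': array([ 1.21089451,  0.47779016,  0.02237435,  1.55646258, -0.01149994,
        1.10926071, -0.08313443]), 'joint_vel': array([-4.05163125e-04, -7.86360742e-04, -1.33971939e-03, -4.38882500e-04,
       -6.37558633e-04, -1.76974343e-04, -8.61664706e-05]), 'joint_torque': array([ 4.33389359e-03, -5.98293114e+01,  1.61513988e+00, -2.82252932e+01,
        1.26999323e-02,  5.10130179e-03, -6.87160059e-05]), 'eef_pos': array([ 0.16801004, -0.65319913,  0.2553283 ]), 'tool_rot': array([-8.76571626e-04,  9.92087287e-01,  1.25546851e-01, -1.85925786e-04]), 'contact_force': array([ 0.7398111 , -0.15416371, -0.06405728]), 'torque': array([ 0.0458786 , -0.0188521 , -0.01663701]), 'grasp_force': 0.0, 'gripper_width': 0.9959509606665053}
side [0.18  1.011 0.848] [ 0.28 -0.77 -0.58] 581.1882960767546 -0.042024949458388514 0.9959440104166667
top [0.436 0.015 1.166] [ 0.09 -0.02 -1.  ] 436.8715812011351 -0.06546721451637046 0.9959407552083334
```

View pics/top.png

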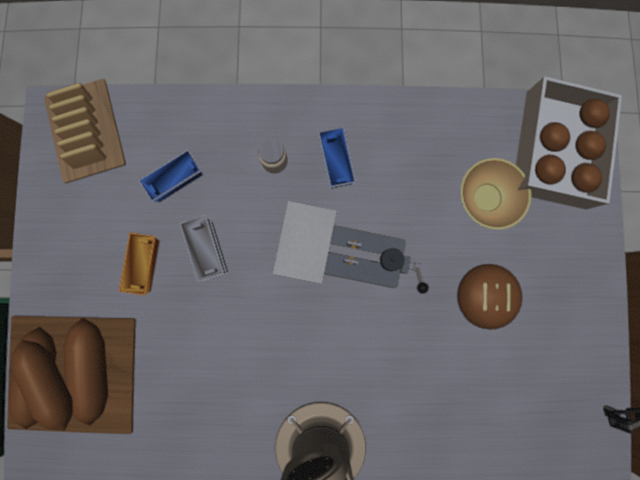

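View pics/side.png

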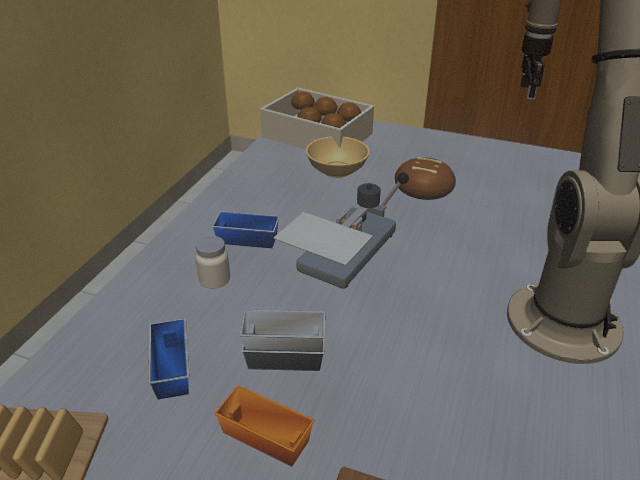

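The top view shows the scale's pan at (305,242), its counterweight at (392,259) and the knob at (423,288). The loaf is at (490,296), the basket at (496,193) and the jar at (271,155). Tin-shaped candidates in the top view are blue (171,177), blue (337,158), orange (139,263) and grey nested (205,247). Only the grey one at (205,247), side view (284,338), is a bright tin nested in a dark one, so I take that. I'll confirm it in a crop.

Run:
```python
from h import *
o=get_obs()
def rect(P):
    (c,s,a)=cv2.minAreaRect((P[:,:2]*1000).astype(np.float32)); return np.round(c,1),np.round(s,1),round(a,1)
D=np.load('top.npz');im,d=D['im'],D['d']
v,u=np.mgrid[0:480,0:640]; px=np.c_[u.ravel(),v.ravel()]
P=cloud('top',o,d,px); hsv=cv2.cvtColor(im,cv2.COLOR_RGB2HSV).reshape(-1,3)
def box(a,b,c,e): return (px[:,0]>a)&(px[:,0]<b)&(px[:,1]>c)&(px[:,1]<e)
m=box(175,235,205,290)&(P[:,2]>.082)&(P[:,2]<.105); print('rim',rect(plane('top',o,px[m],.095)),np.median(P[m,2]),m.sum())
m=box(265,345,195,290)&(P[:,2]>.108)&(P[:,2]<.13); print('pan',rect(plane('top',o,px[m],.119)),np.median(P[m,2]),m.sum())
m=box(410,435,275,300)&(hsv[:,2]<60);print('knob',plane('top',o,px[m].mean(0),.136),P[m,2].max(),m.sum())
m=box(375,408,245,275)&(P[:,2]>.13);print('cw',plane('top',o,px[m].mean(0),.145),np.median(P[m,2]),rect(plane('top',o,px[m],.145)))
for n,b in dict(loaf=(450,530,255,335),jar=(250,295,130,180),basket=(455,535,150,235)).items():
    m=box(*b)&(P[:,2]>.03);print(n,rect(P[m]))
S=np.load('side.npz')['im'][290:470,140:360]
save(cv2.resize(S,None,fx=3,fy=3),'crop.png')
# side view: pan/knob cross-check
S=np.load('side.npz');ims,ds=S['im'],S['d'];Ps=cloud('side',o,ds,px);hs=cv2.cvtColor(ims,cv2.COLOR_RGB2HSV).reshape(-1,3)
m=box(392,412,170,188)&(hs[:,2]<60);print('knob side',plane('side',o,px[m].mean(0),.136),m.sum())
m=box(235,335,305,340)&(abs(Ps[:,2]-.095)<.006);print('rim side',rect(Ps[m]),m.sum())
m=box(270,375,210,265)&(abs(Ps[:,2]-.119)<.006);print('pan side',rect(Ps[m]),m.sum())
```

```text
rim (array([508.4, 296.8]), array([154.9,  68.3]), 18.7) 0.09473428769918824 542
pan (array([523.6,  41.3]), array([119.7, 180. ]), 79.0) 0.11981515678891985 3707
knob [[ 0.41529697 -0.23803493  0.136     ]] 1.1664788503446821 93
cw [[ 0.48131699 -0.16730765  0.145     ]] 0.13240562105065756 (array([ 473. , -167.8]), array([69.9, 58.2]), 17.3)
loaf (array([ 441.9, -264.6]), array([532.5, 169.4]), 73.6)
jar (array([605.3,  92.3]), array([365.6,  70.6]), 13.7)
basket (array([ 604.6, -265.5]), array([187. , 630.9]), 15.8)
knob side [[ 0.42047941 -0.23521009  0.136     ]] 116
rim side (array([512. , 299.4]), array([154. ,  73.5]), 18.5) 837
pan side (array([527. ,  44.4]), array([126.6, 185. ]), 80.0) 2746
```

View pics/crop.png

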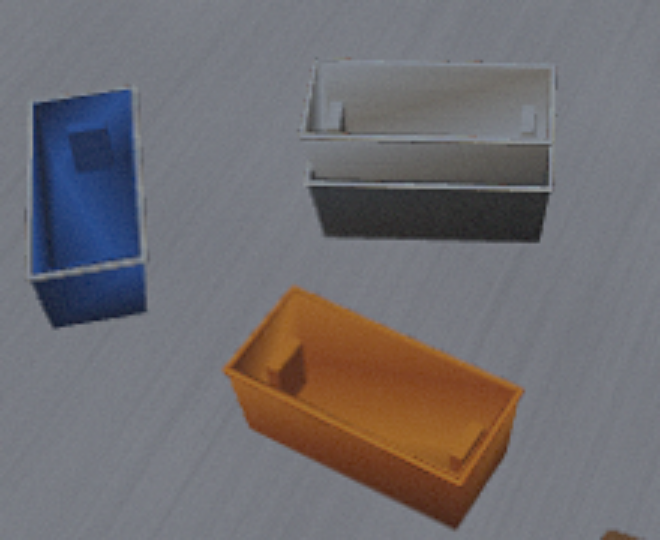

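The crop confirms it: the bright grey tin sits nested in the dark iron one, and blue and orange stand apart. The knob position predicted from the pan pose, (.415,-.236), matches the measured one. Moving to look from above the tin.

Request:
drive_tool --increments '[{"dx":0.0387,"dy":-0.0249,"dz":-0.005,"claw":0.0854},{"dx":0.0387,"dy":-0.0249,"dz":-0.005},{"dx":0.0387,"dy":-0.0249,"dz":-0.005},{"dx":0.0387,"dy":-0.0249,"dz":-0.005},{"dx":0.0387,"dy":-0.0249,"dz":-0.005},{"dx":0.0387,"dy":-0.0249,"dz":-0.005},{"dx":0.0387,"dy":-0.0249,"dz":-0.005},{"dx":0.0387,"dy":-0.0249,"dz":-0.005},{"dx":0.0387,"dy":-0.0249,"dz":-0.005}]'

```text
schema error: expected keys claw, dx, dy, dz, wx, wy, wz
```

Run:
```python
import station; print([x for x in dir(station) if not x.startswith('__')])
print(getattr(station,'finger_overhang',None)); print(station.calibration('wrist'))
```

```text
['PlanningError', 'calibration', 'finger_overhang', 'get_obs', 'hand_in', 'read_camera']
0.025
{'intrinsics': array([[335.10626492,   0.        , 322.75400702],
       [  0.        , 335.10626492, 239.89254667],
       [  0.        ,   0.        ,   1.        ]]), 'k1': -0.053895836986840175, 'mount': array([[ 5.68892170e-04, -9.51557014e-01, -3.07471828e-01,
         7.85278256e-02],
       [ 9.99999802e-01,  4.58075479e-04,  4.32583120e-04,
        -1.43559304e-04],
       [-2.70782197e-04, -3.07472013e-01,  9.51557086e-01,
        -1.15984542e-01],
       [ 0.00000000e+00,  0.00000000e+00,  0.00000000e+00,
         1.00000000e+00]])}
```

Request:
drive_tool --increments '[{"dx":0.0387,"dy":-0.0249,"dz":-0.005,"claw":0.0854,"wx":0,"wy":0,"wz":0},{"dx":0.0387,"dy":-0.0249,"dz":-0.005,"claw":0.0854,"wx":0,"wy":0,"wz":0},{"dx":0.0387,"dy":-0.0249,"dz":-0.005,"claw":0.0854,"wx":0,"wy":0,"wz":0},{"dx":0.0387,"dy":-0.0249,"dz":-0.005,"claw":0.0854,"wx":0,"wy":0,"wz":0},{"dx":0.0387,"dy":-0.0249,"dz":-0.005,"claw":0.0854,"wx":0,"wy":0,"wz":0},{"dx":0.0387,"dy":-0.0249,"dz":-0.005,"claw":0.0854,"wx":0,"wy":0,"wz":0},{"dx":0.0387,"dy":-0.0249,"dz":-0.005,"claw":0.0854,"wx":0,"wy":0,"wz":0},{"dx":0.0387,"dy":-0.0249,"dz":-0.005,"claw":0.0854,"wx":0,"wy":0,"wz":0},{"dx":0.0387,"dy":-0.0249,"dz":-0.005,"claw":0.0854,"wx":0,"wy":0,"wz":0}]'

```text
t: 1.23
eef_pos: [0.4503, -0.3486, 0.3012]
tool_rot: [-0.0, 0.992, 0.126, -0.0]
contact_force: [0.7, 0.0, 0.3]
gripper_width: 0.998
grasp_force: 0.0
```

Request:
drive_tool --increments '[{"dx":0.0137,"dy":-0.04,"dz":0,"claw":0.0854,"wx":0,"wy":0,"wz":0},{"dx":0.0137,"dy":-0.04,"dz":0,"claw":0.0854,"wx":0,"wy":0,"wz":0},{"dx":0.0137,"dy":-0.04,"dz":0,"claw":0.0854,"wx":0,"wy":0,"wz":0},{"dx":0.0137,"dy":-0.04,"dz":0,"claw":0.0854,"wx":0,"wy":0,"wz":0},{"dx":0.0137,"dy":-0.04,"dz":0,"claw":0.0854,"wx":0,"wy":0,"wz":0},{"dx":0.0137,"dy":-0.04,"dz":0,"claw":0.0854,"wx":0,"wy":0,"wz":0},{"dx":0.0137,"dy":-0.04,"dz":0,"claw":0.0854,"wx":0,"wy":0,"wz":0},{"dx":0.0137,"dy":-0.04,"dz":0,"claw":0.0854,"wx":0,"wy":0,"wz":0},{"dx":0.0137,"dy":-0.04,"dz":0,"claw":0.0854,"wx":0,"wy":0,"wz":0},{"dx":0.0137,"dy":-0.04,"dz":0,"claw":0.0854,"wx":0,"wy":0,"wz":0},{"dx":0.0137,"dy":-0.04,"dz":0,"claw":0.0854,"wx":0,"wy":0,"wz":0},{"dx":0.0137,"dy":-0.04,"dz":0,"claw":0.0854,"wx":0,"wy":0,"wz":0},{"dx":0.0137,"dy":-0.04,"dz":0,"claw":0.0854,"wx":0,"wy":0,"wz":0},{"dx":0.0137,"dy":-0.04,"dz":0,"claw":0.0854,"wx":0,"wy":0,"wz":0},{"dx":0.0137,"dy":-0.04,"dz":0,"claw":0.0854,"wx":0,"wy":0,"wz":-4.3},{"dx":0,"dy":0,"dz":0,"claw":0.0854,"wx":0,"wy":0,"wz":0}]'

```text
t: 3.22
eef_pos: [0.4979, 0.2861, 0.3009]
tool_rot: [-0.001, 0.986, 0.166, -0.001]
contact_force: [-0.5, 0.0, -0.5]
gripper_width: 0.996
grasp_force: 0.0
```

```bash
cat > rim.py <<'E'
from h import *
import sys
o,im,d=cam('wrist'); save(im,sys.argv[1])
z0=float(sys.argv[2]) # plane height
v,u=np.mgrid[0:480,0:640]; px=np.c_[u.ravel(),v.ravel()]
P=cloud('wrist',o,d,px)
m=(abs(P[:,2]-z0)<.006)&(d.ravel()>0)&(P[:,2]>.0)
mm=m.reshape(480,640).astype(np.uint8); n,l,s,c=cv2.connectedComponentsWithStats(mm,connectivity=8)
for i in np.argsort(-s[1:,4])[:3]+1:
    q=np.c_[np.where(l==i)][:,::-1]; Q=plane('wrist',o,q,z0); r=cv2.minAreaRect((Q[:,:2]*1000).astype(np.float32))
    print(s[i,4],c[i].round(),np.round(r[0],1),np.round(r[1],1),round(r[2],2),np.median(P[m,2]).round(4))
q=o['tool_rot'];R=Ro.from_quat([q[1],q[2],q[3],q[0]]).as_matrix();print(o['t'],o['eef_pos'].round(4),'tool x angle',np.degrees(np.arctan2(R[1,0],R[0,0])).round(2),R[:,2].round(3))
E
python3 rim.py w1.png .095
```

```text
2711 [316. 191.] [510.5 298.1] [152.6  69.4] 18.48 0.0948
2600 [ 29. 342.] [206.4 570.3] [230.  59.] 2.61 0.0948
2434 [586.  17.] [740.8 124.8] [34.2 69.2] 23.14 0.0948
3.225 [0.4979 0.2861 0.3009] tool x angle 19.07 [-0.001  0.002 -1.   ]
```

View pics/w1.png

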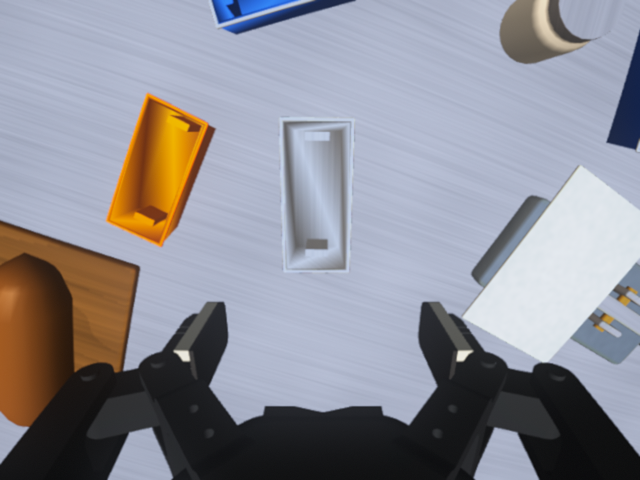

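The wrist view shows the grey tin at (317,194), corners (280,118) to (349,272). It agrees with the other two fixes: (.5105,.298), yaw 18.5. Descending onto it.

Request:
drive_tool --increments '[{"dx":0.0158,"dy":-0.0065,"dz":0.02,"claw":0.0854,"wx":0,"wy":0,"wz":0.6},{"dx":0,"dy":0,"dz":0.04,"claw":0.0854,"wx":0,"wy":0,"wz":0},{"dx":0,"dy":0,"dz":0.04,"claw":0.0854,"wx":0,"wy":0,"wz":0},{"dx":0,"dy":0,"dz":0.04,"claw":0.0854,"wx":0,"wy":0,"wz":0},{"dx":0,"dy":0,"dz":0.035,"claw":0.0854,"wx":0,"wy":0,"wz":0},{"dx":0,"dy":0,"dz":0.018,"claw":0.0854,"wx":0,"wy":0,"wz":0},{"dx":0,"dy":0,"dz":0.01,"claw":0.0854,"wx":0,"wy":0,"wz":0},{"dx":0,"dy":0,"dz":0.008,"claw":0.0854,"wx":0,"wy":0,"wz":0},{"dx":0,"dy":0,"dz":0,"claw":0.0854,"wx":0,"wy":0,"wz":0}]'

```text
t: 4.4
eef_pos: [0.5123, 0.2936, 0.0906]
tool_rot: [-0.0, 0.988, 0.157, 0.0]
contact_force: [0.1, 0.6, -0.0]
gripper_width: 0.998
grasp_force: 0.0
```

```bash
python3 rim.py w2.png .095; python3 -c "
from h import *
o,im,d=cam('side'); save(cv2.resize(im[240:400,200:360],None,fx=3,fy=3),'s2.png')"
```

```text
12920 [308. 244.] [527.  303.4] [117.4  68.8] 18.53 0.0941
1015 [440. 334.] [527.5 252. ] [21.7 25. ] 69.58 0.0941
969 [205. 334.] [496.4 340.8] [30.1 18.2] 16.25 0.0941
4.4 [0.5123 0.2936 0.0906] tool x angle 18.12 [ 0.  0. -1.]
```

View pics/w2.png

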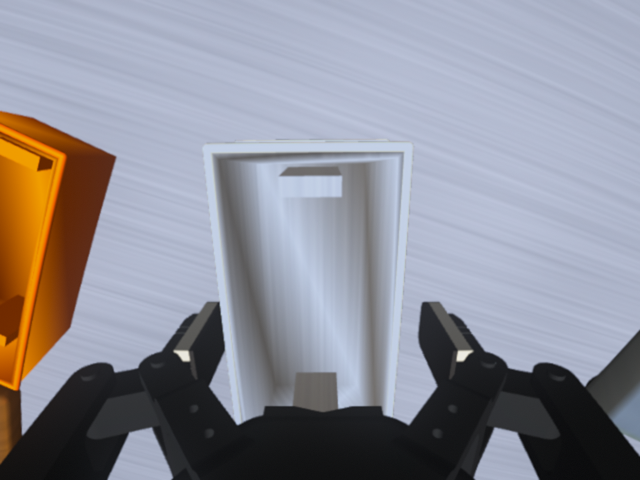

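Between the fingers the tin's rim spans columns 204 to 413 at row 150, so it sits about 4.6 mm towards tool -y. I'll recentre, then close.

Request:
drive_tool --increments '[{"dx":0,"dy":-0.0045,"dz":0,"claw":0.0854,"wx":0,"wy":0,"wz":-0.4},{"dx":0,"dy":0,"dz":0,"claw":0.0854,"wx":0,"wy":0,"wz":0},{"dx":0,"dy":0,"dz":0,"claw":0.07,"wx":0,"wy":0,"wz":0},{"dx":0,"dy":0,"dz":0,"claw":0.05,"wx":0,"wy":0,"wz":0},{"dx":0,"dy":0,"dz":0,"claw":0.05,"wx":0,"wy":0,"wz":0},{"dx":0,"dy":0,"dz":0,"claw":0.05,"wx":0,"wy":0,"wz":0},{"dx":0,"dy":0,"dz":0,"claw":0.05,"wx":0,"wy":0,"wz":0}]' --newtons 40

```text
t: 5.38
eef_pos: [0.5107, 0.2978, 0.0908]
tool_rot: [0.0, 0.987, 0.161, 0.0]
contact_force: [-1.9, -1.1, 5.4]
gripper_width: 0.752
grasp_force: 43.5
```

Request:
drive_tool --increments '[{"dx":0,"dy":0,"dz":-0.002,"claw":0.05,"wx":0,"wy":0,"wz":0},{"dx":0,"dy":0,"dz":-0.003,"claw":0.05,"wx":0,"wy":0,"wz":0},{"dx":0,"dy":0,"dz":-0.004,"claw":0.05,"wx":0,"wy":0,"wz":0},{"dx":0,"dy":0,"dz":-0.005,"claw":0.05,"wx":0,"wy":0,"wz":0},{"dx":0,"dy":0,"dz":-0.006,"claw":0.05,"wx":0,"wy":0,"wz":0},{"dx":0,"dy":0,"dz":-0.006,"claw":0.05,"wx":0,"wy":0,"wz":0},{"dx":0,"dy":0,"dz":0,"claw":0.05,"wx":0,"wy":0,"wz":0}]'

```text
t: 6.25
eef_pos: [0.5111, 0.2981, 0.117]
tool_rot: [-0.0, 0.987, 0.161, 0.001]
contact_force: [-0.3, 0.7, -3.4]
gripper_width: 0.752
grasp_force: 44.9
```

```bash
python3 -c "
from h import *
o,im,d=cam('side'); save(cv2.resize(im[200:400,200:400],None,fx=3,fy=3),'s3.png'); print(o['contact_force'])"
```

```text
[-0.34760363  0.65744465 -3.40516121]
```

View pics/s3.png

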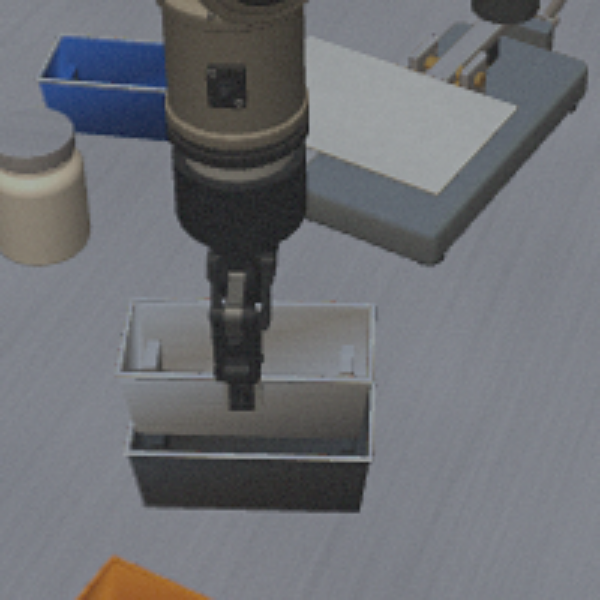

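Lifted cleanly: 3.4 N of load, and the lower tin is still standing at (250,485) in the crop. Lifting higher and going over to the pan.

Request:
drive_tool --increments '[{"dx":0,"dy":0,"dz":-0.02,"claw":0.05,"wx":0,"wy":0,"wz":0},{"dx":0,"dy":0,"dz":-0.03,"claw":0.05,"wx":0,"wy":0,"wz":0},{"dx":0,"dy":0,"dz":-0.03,"claw":0.05,"wx":0,"wy":0,"wz":0},{"dx":-0.004,"dy":0.015,"dz":-0.025,"claw":0.05,"wx":0,"wy":0,"wz":0},{"dx":-0.0084,"dy":0.031,"dz":-0.015,"claw":0.05,"wx":0,"wy":0,"wz":0},{"dx":-0.0084,"dy":0.031,"dz":0,"claw":0.05,"wx":0,"wy":0,"wz":0},{"dx":-0.0084,"dy":0.031,"dz":0,"claw":0.05,"wx":0,"wy":0,"wz":0},{"dx":-0.0084,"dy":0.031,"dz":0,"claw":0.05,"wx":0,"wy":0,"wz":0},{"dx":-0.0084,"dy":0.031,"dz":0,"claw":0.05,"wx":0,"wy":0,"wz":0},{"dx":-0.0084,"dy":0.031,"dz":0,"claw":0.05,"wx":0,"wy":0,"wz":0},{"dx":-0.0084,"dy":0.031,"dz":0,"claw":0.05,"wx":0,"wy":0,"wz":0},{"dx":-0.0046,"dy":0.0145,"dz":0,"claw":0.05,"wx":0,"wy":0,"wz":0},{"dx":0,"dy":0,"dz":0,"claw":0.05,"wx":0,"wy":0,"wz":4.9},{"dx":0,"dy":0,"dz":0,"claw":0.05,"wx":0,"wy":0,"wz":4.9},{"dx":0,"dy":0,"dz":0,"claw":0.05,"wx":0,"wy":0,"wz":4.9},{"dx":0,"dy":0,"dz":0,"claw":0.05,"wx":0,"wy":0,"wz":4.9},{"dx":0,"dy":0,"dz":0,"claw":0.05,"wx":0,"wy":0,"wz":4.9},{"dx":0,"dy":0,"dz":0,"claw":0.05,"wx":0,"wy":0,"wz":4.8},{"dx":0,"dy":0,"dz":0,"claw":0.05,"wx":0,"wy":0,"wz":0}]'

```text
t: 8.68
eef_pos: [0.5251, 0.0438, 0.2369]
tool_rot: [-0.0, 0.996, -0.093, 0.0]
contact_force: [0.2, -0.4, -3.5]
gripper_width: 0.754
grasp_force: 45.7
```

```bash
python3 rim.py w4.png .119
```

```text
4619 [325. 127.] [605.1  26.7] [118.6  16.6] 79.28 0.118
834 [582. 235.] [ 491.8 -154.3] [32.1 55.7] 60.8 0.118
1 [626. 213.] [ 507.  -184.4] [0. 0.] 0.0 0.118
8.675 [0.5251 0.0438 0.2369] tool x angle -10.65 [ 0.001  0.001 -1.   ]
```

View pics/w4.png

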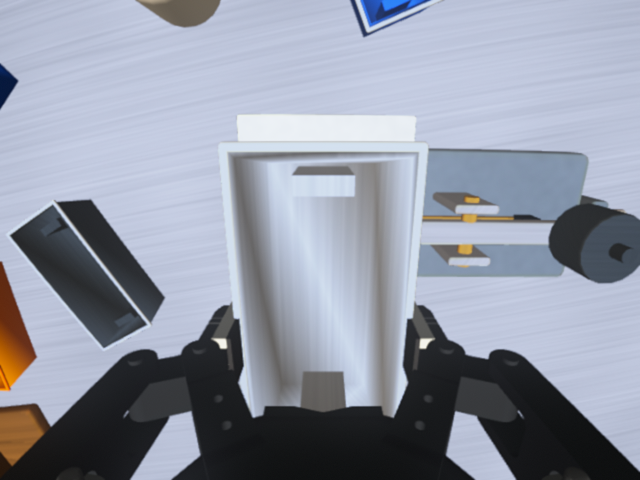

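The wrist view shows the pan strip at (325,127), just beyond the tin, and square with it. The pan centre works out at (.525,.0425), so I need a shift of only about 1.3 mm. The lower tin still stands at (88,275). Lowering.

Request:
drive_tool --increments '[{"dx":0,"dy":0.0013,"dz":0.015,"claw":0.05,"wx":0,"wy":0,"wz":0},{"dx":0,"dy":0,"dz":0.02,"claw":0.05,"wx":0,"wy":0,"wz":0},{"dx":0,"dy":0,"dz":0.015,"claw":0.05,"wx":0,"wy":0,"wz":0},{"dx":0,"dy":0,"dz":0.006,"claw":0.05,"wx":0,"wy":0,"wz":0},{"dx":0,"dy":0,"dz":0.004,"claw":0.05,"wx":0,"wy":0,"wz":0},{"dx":0,"dy":0,"dz":0.003,"claw":0.05,"wx":0,"wy":0,"wz":0},{"dx":0,"dy":0,"dz":0.001,"claw":0.05,"wx":0,"wy":0,"wz":0},{"dx":0,"dy":0,"dz":0.001,"claw":0.05,"wx":0,"wy":0,"wz":0},{"dx":0,"dy":0,"dz":0,"claw":0.05,"wx":0,"wy":0,"wz":0}]'

```text
t: 9.85
eef_pos: [0.5249, 0.0415, 0.1714]
tool_rot: [-0.0, 0.996, -0.094, 0.0]
contact_force: [0.4, 0.1, -2.6]
gripper_width: 0.75
grasp_force: 45.7
```

Request:
drive_tool --increments '[{"dx":0,"dy":0,"dz":0.0007,"claw":0.05,"wx":0,"wy":0,"wz":0},{"dx":0,"dy":0,"dz":0,"claw":0.05,"wx":0,"wy":0,"wz":0}]'

```text
t: 10.1
eef_pos: [0.5248, 0.0414, 0.1706]
tool_rot: [0.0, 0.996, -0.094, 0.0]
contact_force: [0.6, -0.0, -2.5]
gripper_width: 0.752
grasp_force: 45.7
```

Request:
drive_tool --increments '[{"dx":0,"dy":0,"dz":0.0007,"claw":0.05,"wx":0,"wy":0,"wz":0},{"dx":0,"dy":0,"dz":0,"claw":0.05,"wx":0,"wy":0,"wz":0}]'

```text
t: 10.35
eef_pos: [0.5249, 0.0415, 0.17]
tool_rot: [-0.0, 0.996, -0.094, 0.0]
contact_force: [-0.7, -0.8, -2.6]
gripper_width: 0.754
grasp_force: 45.8
```

Request:
drive_tool --increments '[{"dx":0,"dy":0,"dz":0.0007,"claw":0.05,"wx":0,"wy":0,"wz":0},{"dx":0,"dy":0,"dz":0,"claw":0.05,"wx":0,"wy":0,"wz":0}]'

```text
t: 10.6
eef_pos: [0.525, 0.0414, 0.1692]
tool_rot: [-0.0, 0.996, -0.094, 0.0]
contact_force: [0.3, -0.1, -2.1]
gripper_width: 0.755
grasp_force: 45.8
```

Request:
drive_tool --increments '[{"dx":0,"dy":0,"dz":0.0007,"claw":0.05,"wx":0,"wy":0,"wz":0},{"dx":0,"dy":0,"dz":0,"claw":0.05,"wx":0,"wy":0,"wz":0}]'

```text
t: 10.85
eef_pos: [0.525, 0.0415, 0.1687]
tool_rot: [-0.0, 0.996, -0.094, 0.0]
contact_force: [-0.6, -0.1, -0.2]
gripper_width: 0.754
grasp_force: 45.9
```

Contact: the load has gone onto the pan. Opening gently and rising.

Request:
drive_tool --increments '[{"dx":0,"dy":0,"dz":0.0005,"claw":0.05,"wx":0,"wy":0,"wz":0},{"dx":0,"dy":0,"dz":0,"claw":0.066,"wx":0,"wy":0,"wz":0},{"dx":0,"dy":0,"dz":0,"claw":0.07,"wx":0,"wy":0,"wz":0},{"dx":0,"dy":0,"dz":0,"claw":0.08,"wx":0,"wy":0,"wz":0},{"dx":0,"dy":0,"dz":0,"claw":0.0854,"wx":0,"wy":0,"wz":0},{"dx":0,"dy":0,"dz":0,"claw":0.0854,"wx":0,"wy":0,"wz":0},{"dx":0,"dy":0,"dz":0,"claw":0.0854,"wx":0,"wy":0,"wz":0},{"dx":0,"dy":0,"dz":-0.01,"claw":0.0854,"wx":0,"wy":0,"wz":0},{"dx":0,"dy":0,"dz":-0.02,"claw":0.0854,"wx":0,"wy":0,"wz":0},{"dx":0,"dy":0,"dz":-0.03,"claw":0.0854,"wx":0,"wy":0,"wz":0},{"dx":0,"dy":0,"dz":-0.03,"claw":0.0854,"wx":0,"wy":0,"wz":0},{"dx":0,"dy":0,"dz":-0.01,"claw":0.0854,"wx":0,"wy":0,"wz":0},{"dx":0,"dy":0,"dz":0,"claw":0.0854,"wx":0,"wy":0,"wz":0}]'

```text
t: 12.48
eef_pos: [0.525, 0.0414, 0.2684]
tool_rot: [-0.0, 0.996, -0.094, 0.001]
contact_force: [-1.0, -0.1, -0.4]
gripper_width: 0.997
grasp_force: 0.0
```

```bash
python3 rim.py w5.png .174; python3 rim.py w5b.png .119|tail -2
python3 - <<'E'
from h import *
o,im,d=cam('top'); v,u=np.mgrid[0:480,0:640]; px=np.c_[u.ravel(),v.ravel()]
hsv=cv2.cvtColor(im,cv2.COLOR_RGB2HSV).reshape(-1,3)
m=(px[:,0]>410)&(px[:,0]<435)&(px[:,1]>275)&(px[:,1]<300)&(hsv[:,2]<60);print('knob',plane('top',o,px[m].mean(0),.136),m.sum())
E
```

```text
5251 [323. 238.] [525.1  41.5] [ 68.9 150.7] 79.25 0.1718
12.475 [0.525  0.0414 0.2684] tool x angle -10.78 [ 0.001 -0.    -1.   ]
594 [553. 223.] [ 492.3 -153.4] [29.9 55.3] 60.49 0.1176
12.525 [0.5245 0.0413 0.2675] tool x angle -10.78 [-0.001 -0.    -1.   ]
knob [[ 0.41540529 -0.23810563  0.136     ]] 94
```

The tin stands at (.525,.0415), square and centred. Next is the lever: fingers shut, go to the -x side of the knob.

Request:
drive_tool --increments '[{"dx":-0.0118,"dy":0.0368,"dz":0,"claw":0,"wx":0,"wy":0,"wz":0},{"dx":-0.0118,"dy":0.0368,"dz":0,"claw":0,"wx":0,"wy":0,"wz":0},{"dx":-0.0118,"dy":0.0368,"dz":0,"claw":0,"wx":0,"wy":0,"wz":0},{"dx":-0.0118,"dy":0.0368,"dz":0,"claw":0,"wx":0,"wy":0,"wz":0},{"dx":-0.0118,"dy":0.0368,"dz":0,"claw":0,"wx":0,"wy":0,"wz":0},{"dx":-0.0118,"dy":0.0368,"dz":0,"claw":0,"wx":0,"wy":0,"wz":0},{"dx":-0.0118,"dy":0.0368,"dz":0,"claw":0,"wx":0,"wy":0,"wz":0},{"dx":-0.0118,"dy":0.0368,"dz":0,"claw":0,"wx":0,"wy":0,"wz":0},{"dx":0,"dy":0,"dz":0.03,"claw":0,"wx":0,"wy":0,"wz":0},{"dx":0,"dy":0,"dz":0.03,"claw":0,"wx":0,"wy":0,"wz":0},{"dx":0,"dy":0,"dz":0,"claw":0,"wx":0,"wy":0,"wz":0}]' --newtons 20

```text
t: 14.0
eef_pos: [0.3751, -0.2292, 0.2056]
tool_rot: [-0.001, 0.996, -0.094, -0.003]
contact_force: [-0.4, 0.3, 1.3]
gripper_width: -0.001
grasp_force: 0.0
```

Run:
```python
from h import *
o,im,d=cam('wrist'); save(im,'w6.png')
```

```text
(no output)
```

View pics/w6.png

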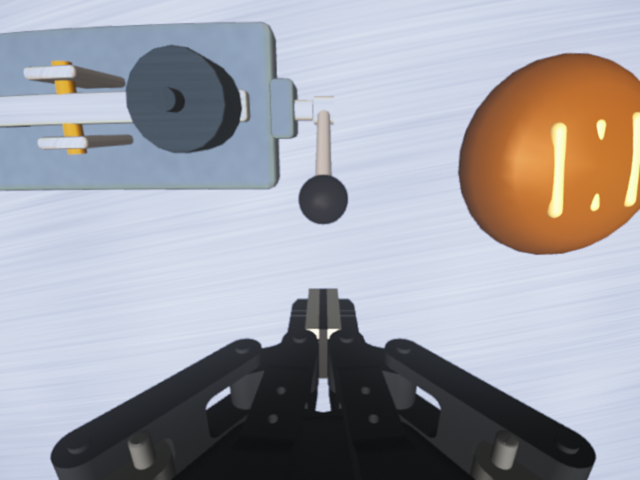

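The knob at (323,200) lies straight ahead of the shut fingers at (323,320). The loaf at (550,150) is well clear. Descending and pushing.

Request:
drive_tool --increments '[{"dx":0,"dy":0,"dz":0.03,"claw":0,"wx":0,"wy":0,"wz":0},{"dx":0,"dy":0,"dz":0.02,"claw":0,"wx":0,"wy":0,"wz":0},{"dx":0,"dy":0,"dz":0.0075,"claw":0,"wx":0,"wy":0,"wz":0},{"dx":0.005,"dy":0,"dz":0,"claw":0,"wx":0,"wy":0,"wz":0},{"dx":0.005,"dy":0,"dz":0,"claw":0,"wx":0,"wy":0,"wz":0},{"dx":0.003,"dy":0,"dz":0,"claw":0,"wx":0,"wy":0,"wz":0},{"dx":0.003,"dy":0,"dz":0,"claw":0,"wx":0,"wy":0,"wz":0},{"dx":0.003,"dy":0,"dz":0,"claw":0,"wx":0,"wy":0,"wz":0},{"dx":0.003,"dy":0,"dz":0,"claw":0,"wx":0,"wy":0,"wz":0}]'

```text
t: 15.18
eef_pos: [0.3985, -0.2342, 0.1504]
tool_rot: [-0.0, 0.996, -0.094, -0.0]
contact_force: [-1.8, 0.8, 1.5]
gripper_width: -0.0
grasp_force: 1.0
```

Request:
drive_tool --increments '[{"dx":0.003,"dy":0,"dz":0,"claw":0,"wx":0,"wy":0,"wz":0},{"dx":0.003,"dy":0,"dz":0,"claw":0,"wx":0,"wy":0,"wz":0},{"dx":0.003,"dy":0,"dz":0,"claw":0,"wx":0,"wy":0,"wz":0},{"dx":0.003,"dy":0,"dz":0,"claw":0,"wx":0,"wy":0,"wz":0},{"dx":0.003,"dy":0,"dz":0,"claw":0,"wx":0,"wy":0,"wz":0},{"dx":0.003,"dy":0,"dz":0,"claw":0,"wx":0,"wy":0,"wz":0}]'

```text
t: 15.92
eef_pos: [0.4166, -0.2377, 0.1505]
tool_rot: [0.0, 0.996, -0.094, 0.0]
contact_force: [-1.4, 1.3, 1.7]
gripper_width: -0.002
grasp_force: 0.7
```

Request:
drive_tool --increments '[{"dx":0.004,"dy":0,"dz":0,"claw":0,"wx":0,"wy":0,"wz":0},{"dx":0.004,"dy":0,"dz":0,"claw":0,"wx":0,"wy":0,"wz":0},{"dx":0.004,"dy":0,"dz":0,"claw":0,"wx":0,"wy":0,"wz":0},{"dx":0.004,"dy":0,"dz":0,"claw":0,"wx":0,"wy":0,"wz":0},{"dx":0.004,"dy":0,"dz":0,"claw":0,"wx":0,"wy":0,"wz":0},{"dx":0.004,"dy":0,"dz":0,"claw":0,"wx":0,"wy":0,"wz":0},{"dx":0.004,"dy":0,"dz":0,"claw":0,"wx":0,"wy":0,"wz":0},{"dx":0.004,"dy":0,"dz":0,"claw":0,"wx":0,"wy":0,"wz":0},{"dx":0.004,"dy":0,"dz":0,"claw":0,"wx":0,"wy":0,"wz":0},{"dx":0.004,"dy":0,"dz":0,"claw":0,"wx":0,"wy":0,"wz":0},{"dx":0.004,"dy":0,"dz":0,"claw":0,"wx":0,"wy":0,"wz":0},{"dx":0.004,"dy":0,"dz":0,"claw":0,"wx":0,"wy":0,"wz":0},{"dx":0.004,"dy":0,"dz":0,"claw":0,"wx":0,"wy":0,"wz":0},{"dx":0.004,"dy":0,"dz":0,"claw":0,"wx":0,"wy":0,"wz":0},{"dx":0.004,"dy":0,"dz":0,"claw":0,"wx":0,"wy":0,"wz":0},{"dx":0.004,"dy":0,"dz":0,"claw":0,"wx":0,"wy":0,"wz":0},{"dx":0.004,"dy":0,"dz":0,"claw":0,"wx":0,"wy":0,"wz":0},{"dx":0.004,"dy":0,"dz":0,"claw":0,"wx":0,"wy":0,"wz":0},{"dx":0.004,"dy":0,"dz":0,"claw":0,"wx":0,"wy":0,"wz":0}]'

```text
t: 18.3
eef_pos: [0.4913, -0.2518, 0.1505]
tool_rot: [-0.0, 0.996, -0.094, -0.0]
contact_force: [-0.7, -0.0, -0.8]
gripper_width: 0.004
grasp_force: 0.8
```

Request:
drive_tool --increments '[{"dx":0.002,"dy":0,"dz":0,"claw":0,"wx":0,"wy":0,"wz":0},{"dx":0.001,"dy":0,"dz":0,"claw":0,"wx":0,"wy":0,"wz":0},{"dx":0.001,"dy":0,"dz":0,"claw":0,"wx":0,"wy":0,"wz":0}]'

```text
t: 18.68
eef_pos: [0.4949, -0.2525, 0.1505]
tool_rot: [-0.0, 0.996, -0.094, -0.0]
contact_force: [-1.3, 0.2, -0.6]
gripper_width: -0.001
grasp_force: 0.7
```

Request:
drive_tool --increments '[{"dx":0.0015,"dy":0,"dz":0,"claw":0,"wx":0,"wy":0,"wz":0},{"dx":0.001,"dy":0,"dz":0,"claw":0,"wx":0,"wy":0,"wz":0},{"dx":0.001,"dy":0,"dz":0,"claw":0,"wx":0,"wy":0,"wz":0}]'

```text
t: 19.05
eef_pos: [0.4984, -0.2532, 0.1505]
tool_rot: [-0.0, 0.996, -0.094, -0.0]
contact_force: [-3.3, -0.4, -1.2]
gripper_width: 0.004
grasp_force: 1.6
```

Request:
drive_tool --increments '[{"dx":0.001,"dy":0,"dz":0,"claw":0,"wx":0,"wy":0,"wz":0},{"dx":0,"dy":0,"dz":0,"claw":0,"wx":0,"wy":0,"wz":0}]'

```text
t: 19.3
eef_pos: [0.4985, -0.2533, 0.1504]
tool_rot: [-0.0, 0.996, -0.094, -0.001]
contact_force: [-5.1, 0.8, 1.4]
gripper_width: -0.003
grasp_force: 2.5
```

Request:
drive_tool --increments '[{"dx":0.001,"dy":0,"dz":0,"claw":0,"wx":0,"wy":0,"wz":0},{"dx":0,"dy":0,"dz":0,"claw":0,"wx":0,"wy":0,"wz":0}]'

```text
t: 19.55
eef_pos: [0.4987, -0.2533, 0.1503]
tool_rot: [-0.0, 0.996, -0.094, -0.002]
contact_force: [-8.1, 2.4, 4.4]
gripper_width: -0.002
grasp_force: 3.9
```

At the stop: 8 N and no more travel. Backing off and crossing over the knob while the beam settles.

Request:
drive_tool --increments '[{"dx":-0.01,"dy":0,"dz":0,"claw":0,"wx":0,"wy":0,"wz":0},{"dx":-0.02,"dy":0,"dz":0,"claw":0,"wx":0,"wy":0,"wz":0},{"dx":0,"dy":0,"dz":-0.03,"claw":0,"wx":0,"wy":0,"wz":0},{"dx":0,"dy":0,"dz":-0.03,"claw":0,"wx":0,"wy":0,"wz":0},{"dx":0,"dy":0,"dz":-0.02,"claw":0,"wx":0,"wy":0,"wz":0},{"dx":0.03,"dy":0,"dz":0,"claw":0,"wx":0,"wy":0,"wz":0},{"dx":0.03,"dy":0,"dz":0,"claw":0,"wx":0,"wy":0,"wz":0},{"dx":0.025,"dy":0,"dz":0,"claw":0,"wx":0,"wy":0,"wz":0},{"dx":0.02,"dy":0,"dz":0,"claw":0,"wx":0,"wy":0,"wz":0},{"dx":0,"dy":0,"dz":0,"claw":0,"wx":0,"wy":0,"wz":0},{"dx":0,"dy":0,"dz":0,"claw":0,"wx":0,"wy":0,"wz":0},{"dx":0,"dy":0,"dz":0,"claw":0,"wx":0,"wy":0,"wz":0},{"dx":0,"dy":0,"dz":0,"claw":0,"wx":0,"wy":0,"wz":0},{"dx":0,"dy":0,"dz":0,"claw":0,"wx":0,"wy":0,"wz":0},{"dx":0,"dy":0,"dz":0,"claw":0,"wx":0,"wy":0,"wz":0},{"dx":0,"dy":0,"dz":0,"claw":0,"wx":0,"wy":0,"wz":0},{"dx":0,"dy":0,"dz":0,"claw":0,"wx":0,"wy":0,"wz":0},{"dx":0,"dy":0,"dz":0,"claw":0,"wx":0,"wy":0,"wz":0}]'

```text
t: 21.8
eef_pos: [0.5741, -0.2676, 0.2305]
tool_rot: [-0.0, 0.996, -0.094, -0.0]
contact_force: [0.6, 0.2, 0.2]
gripper_width: -0.002
grasp_force: 0.0
```

```bash
cat > chk.py <<'E'
from h import *
import sys
o,im,d=cam('side'); save(cv2.resize(im[140:290,250:450],None,fx=3,fy=3),sys.argv[1])
v,u=np.mgrid[0:480,0:640]; px=np.c_[u.ravel(),v.ravel()];P=cloud('side',o,d,px)
L=(P-[.5027,-.0759,0]); lx=L@[.9826,-.186,0]; ly=L@[.186,.9826,0]
def f(m,n): print(n,m.sum(),np.median(P[m],0).round(4))
out=(abs(lx)<.088)&(abs(ly-.12)<.058)&((abs(lx)>.08)|(abs(ly-.12)>.045)); f(out&(P[:,2]>.09)&(P[:,2]<.13),'pan margin z')
m=(abs(lx)<.085)&(abs(ly-.12)<.045)&(P[:,2]>.14)&(P[:,2]<.2); print('tin top z',np.percentile(P[m,2],[5,50,98]).round(4),m.sum())
h=cv2.cvtColor(im,cv2.COLOR_RGB2HSV).reshape(-1,3)
m=(abs(ly+.175)<.03)&(abs(lx)<.09)&(P[:,2]>.115)&(P[:,2]<.17)&(h[:,2]<70)
print('knob lx,ly,z',[np.median(a[m]).round(4) for a in(lx,ly,P[:,2])],m.sum()); print(o['t'],o['eef_pos'].round(4))
E
python3 chk.py s7.png
```

```text
pan margin z 487 [0.5003 0.0847 0.1047]
tin top z [0.1414 0.1519 0.1619] 1328
knob lx,ly,z [np.float64(0.0516), np.float64(-0.1666), np.float64(0.1415)] 93
21.8 [ 0.5741 -0.2676  0.2305]
```

View pics/s7.png

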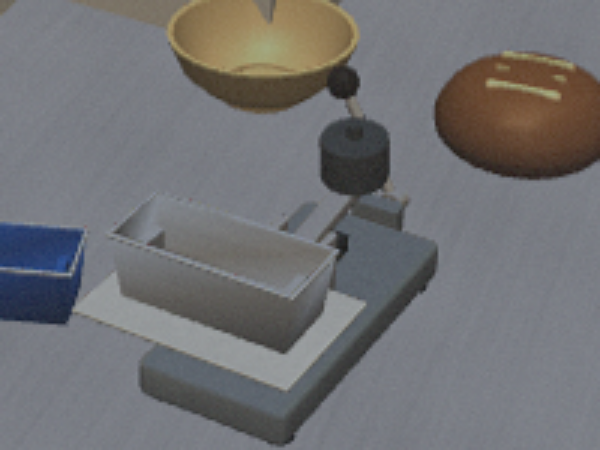

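The pan has sunk 14 mm (z .105) with the tin upright on it at crop (225,265). The knob is over at local +x .055, and the beam has been at rest for a couple of seconds. Easing the lever back now.

Request:
drive_tool --increments '[{"dx":0,"dy":0,"dz":0.03,"claw":0,"wx":0,"wy":0,"wz":0},{"dx":0,"dy":0,"dz":0.03,"claw":0,"wx":0,"wy":0,"wz":0},{"dx":0,"dy":0,"dz":0.02,"claw":0,"wx":0,"wy":0,"wz":0},{"dx":-0.01,"dy":0,"dz":0,"claw":0,"wx":0,"wy":0,"wz":0},{"dx":-0.008,"dy":0,"dz":0,"claw":0,"wx":0,"wy":0,"wz":0},{"dx":-0.004,"dy":0,"dz":0,"claw":0,"wx":0,"wy":0,"wz":0},{"dx":-0.003,"dy":0,"dz":0,"claw":0,"wx":0,"wy":0,"wz":0},{"dx":-0.003,"dy":0,"dz":0,"claw":0,"wx":0,"wy":0,"wz":0},{"dx":-0.003,"dy":0,"dz":0,"claw":0,"wx":0,"wy":0,"wz":0},{"dx":-0.003,"dy":0,"dz":0,"claw":0,"wx":0,"wy":0,"wz":0},{"dx":-0.003,"dy":0,"dz":0,"claw":0,"wx":0,"wy":0,"wz":0}]'

```text
t: 23.22
eef_pos: [0.5381, -0.2607, 0.1509]
tool_rot: [0.0, 0.996, -0.094, 0.001]
contact_force: [3.4, -0.4, 2.4]
gripper_width: 0.0
grasp_force: 1.7
```

Request:
drive_tool --increments '[{"dx":-0.003,"dy":0,"dz":0,"claw":0,"wx":0,"wy":0,"wz":0},{"dx":-0.003,"dy":0,"dz":0,"claw":0,"wx":0,"wy":0,"wz":0},{"dx":-0.003,"dy":0,"dz":0,"claw":0,"wx":0,"wy":0,"wz":0},{"dx":-0.003,"dy":0,"dz":0,"claw":0,"wx":0,"wy":0,"wz":0},{"dx":-0.003,"dy":0,"dz":0,"claw":0,"wx":0,"wy":0,"wz":0}]'

```text
t: 23.85
eef_pos: [0.5226, -0.2578, 0.1504]
tool_rot: [-0.0, 0.996, -0.094, -0.0]
contact_force: [2.9, -0.9, 1.9]
gripper_width: -0.001
grasp_force: 1.2
```

Request:
drive_tool --increments '[{"dx":-0.004,"dy":0,"dz":0,"claw":0,"wx":0,"wy":0,"wz":0},{"dx":-0.004,"dy":0,"dz":0,"claw":0,"wx":0,"wy":0,"wz":0},{"dx":-0.004,"dy":0,"dz":0,"claw":0,"wx":0,"wy":0,"wz":0},{"dx":-0.004,"dy":0,"dz":0,"claw":0,"wx":0,"wy":0,"wz":0},{"dx":-0.004,"dy":0,"dz":0,"claw":0,"wx":0,"wy":0,"wz":0},{"dx":-0.004,"dy":0,"dz":0,"claw":0,"wx":0,"wy":0,"wz":0},{"dx":-0.004,"dy":0,"dz":0,"claw":0,"wx":0,"wy":0,"wz":0},{"dx":-0.004,"dy":0,"dz":0,"claw":0,"wx":0,"wy":0,"wz":0},{"dx":-0.004,"dy":0,"dz":0,"claw":0,"wx":0,"wy":0,"wz":0},{"dx":-0.004,"dy":0,"dz":0,"claw":0,"wx":0,"wy":0,"wz":0},{"dx":-0.004,"dy":0,"dz":0,"claw":0,"wx":0,"wy":0,"wz":0},{"dx":-0.004,"dy":0,"dz":0,"claw":0,"wx":0,"wy":0,"wz":0},{"dx":-0.004,"dy":0,"dz":0,"claw":0,"wx":0,"wy":0,"wz":0},{"dx":-0.004,"dy":0,"dz":0,"claw":0,"wx":0,"wy":0,"wz":0},{"dx":-0.004,"dy":0,"dz":0,"claw":0,"wx":0,"wy":0,"wz":0},{"dx":-0.004,"dy":0,"dz":0,"claw":0,"wx":0,"wy":0,"wz":0},{"dx":-0.004,"dy":0,"dz":0,"claw":0,"wx":0,"wy":0,"wz":0},{"dx":-0.004,"dy":0,"dz":0,"claw":0,"wx":0,"wy":0,"wz":0},{"dx":-0.004,"dy":0,"dz":0,"claw":0,"wx":0,"wy":0,"wz":0}]'

```text
t: 26.22
eef_pos: [0.4481, -0.2437, 0.1506]
tool_rot: [0.0, 0.996, -0.094, 0.0]
contact_force: [3.4, -0.4, -2.5]
gripper_width: -0.001
grasp_force: 1.4
```

Request:
drive_tool --increments '[{"dx":-0.002,"dy":0,"dz":0,"claw":0,"wx":0,"wy":0,"wz":0},{"dx":-0.001,"dy":0,"dz":0,"claw":0,"wx":0,"wy":0,"wz":0},{"dx":-0.001,"dy":0,"dz":0,"claw":0,"wx":0,"wy":0,"wz":0}]'

```text
t: 26.6
eef_pos: [0.4445, -0.2429, 0.1505]
tool_rot: [0.0, 0.996, -0.094, 0.0]
contact_force: [3.0, -0.0, -1.8]
gripper_width: 0.001
grasp_force: 1.3
```

Request:
drive_tool --increments '[{"dx":-0.001,"dy":0,"dz":0,"claw":0,"wx":0,"wy":0,"wz":0},{"dx":-0.001,"dy":0,"dz":0,"claw":0,"wx":0,"wy":0,"wz":0},{"dx":-0.001,"dy":0,"dz":0,"claw":0,"wx":0,"wy":0,"wz":0}]'

```text
t: 26.98
eef_pos: [0.4414, -0.2423, 0.1505]
tool_rot: [-0.0, 0.996, -0.094, 0.0]
contact_force: [2.9, -0.1, -1.9]
gripper_width: -0.0
grasp_force: 1.4
```

Request:
drive_tool --increments '[{"dx":-0.001,"dy":0,"dz":0,"claw":0,"wx":0,"wy":0,"wz":0},{"dx":-0.001,"dy":0,"dz":0,"claw":0,"wx":0,"wy":0,"wz":0},{"dx":0,"dy":0,"dz":0,"claw":0,"wx":0,"wy":0,"wz":0}]'

```text
t: 27.35
eef_pos: [0.4393, -0.242, 0.1505]
tool_rot: [-0.0, 0.996, -0.094, -0.0]
contact_force: [2.6, -0.3, -2.4]
gripper_width: 0.004
grasp_force: 1.1
```

Request:
drive_tool --increments '[{"dx":-0.001,"dy":0,"dz":0,"claw":0,"wx":0,"wy":0,"wz":0},{"dx":-0.001,"dy":0,"dz":0,"claw":0,"wx":0,"wy":0,"wz":0},{"dx":0,"dy":0,"dz":0,"claw":0,"wx":0,"wy":0,"wz":0}]'

```text
t: 27.72
eef_pos: [0.4385, -0.2418, 0.1508]
tool_rot: [0.0, 0.996, -0.094, 0.001]
contact_force: [5.5, -1.3, -3.3]
gripper_width: 0.002
grasp_force: 2.8
```

Request:
drive_tool --increments '[{"dx":-0.001,"dy":0,"dz":0,"claw":0,"wx":0,"wy":0,"wz":0},{"dx":0,"dy":0,"dz":0,"claw":0,"wx":0,"wy":0,"wz":0}]'

```text
t: 27.98
eef_pos: [0.4384, -0.2418, 0.1509]
tool_rot: [0.0, 0.996, -0.094, 0.002]
contact_force: [6.6, -1.4, -6.7]
gripper_width: 0.002
grasp_force: 3.9
```

Request:
drive_tool --increments '[{"dx":0.01,"dy":0,"dz":0,"claw":0,"wx":0,"wy":0,"wz":0},{"dx":0.02,"dy":0,"dz":0,"claw":0,"wx":0,"wy":0,"wz":0},{"dx":0,"dy":0,"dz":-0.03,"claw":0,"wx":0,"wy":0,"wz":0},{"dx":0,"dy":0,"dz":-0.03,"claw":0,"wx":0,"wy":0,"wz":0},{"dx":0,"dy":0,"dz":-0.04,"claw":0,"wx":0,"wy":0,"wz":0},{"dx":0,"dy":0,"dz":0,"claw":0,"wx":0,"wy":0,"wz":0},{"dx":0,"dy":0,"dz":0,"claw":0,"wx":0,"wy":0,"wz":0}]'

```text
t: 28.85
eef_pos: [0.4653, -0.2469, 0.2499]
tool_rot: [-0.0, 0.996, -0.094, -0.001]
contact_force: [-0.6, 0.2, -0.6]
gripper_width: 0.0
grasp_force: 0.0
```

```bash
python3 chk.py s8.png
python3 - <<'E'
from h import *
o,im,d=cam('top'); a=np.load('top.npz')['im']; D=(cv2.absdiff(im,a).max(2)>40).astype(np.uint8)
n,l,s,c=cv2.connectedComponentsWithStats(D); print([(s[i,4],c[i].round()) for i in range(1,n) if s[i,4]>25])
E
```

```text
pan margin z 496 [0.4965 0.086  0.1189]
tin top z [0.1422 0.1604 0.176 ] 1992
knob lx,ly,z [np.float64(-0.0582), np.float64(-0.1647), np.float64(0.1418)] 100
28.85 [ 0.4653 -0.2469  0.2499]
[(np.int32(442), array([295., 242.])), (np.int32(290), array([314., 235.])), (np.int32(1125), array([205., 249.])), (np.int32(2313), array([468., 254.])), (np.int32(113), array([188., 238.])), (np.int32(1450), array([501., 294.])), (np.int32(160), array([482., 297.])), (np.int32(47), array([508., 297.])), (np.int32(266), array([534., 357.])), (np.int32(3943), array([470., 404.])), (np.int32(506), array([618., 418.])), (np.int32(167), array([537., 448.])), (np.int32(32), array([635., 425.])), (np.int32(340), array([339., 467.])), (np.int32(140), array([287., 471.])), (np.int32(257), array([312., 472.])), (np.int32(64), array([335., 477.]))]
```

View pics/s8.png

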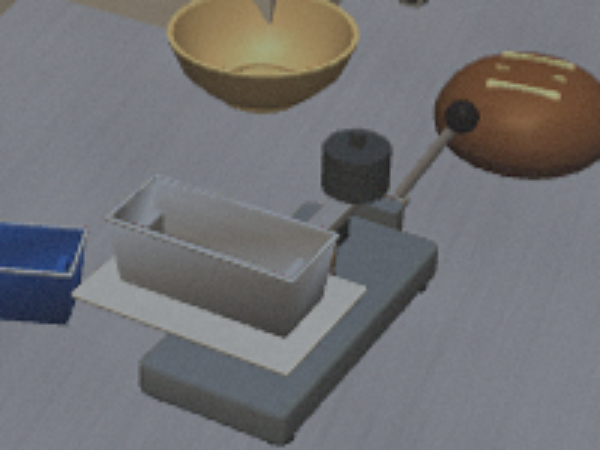

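The beam is level again (pan z .119) and the lever is back at its stop, with the knob at crop (462,116). The tin is still on the pan at (225,255), the bystanders haven't moved, and the arm is clear.

```bash
python3 -c "
from station import *
print(hand_in())"
```

```text
the job is handed in; nothing more can be done
None
```

The job is done and handed in at about 29 s: the upper tin stands on the middle of the pan, the beam was freed, tipped and came to rest, and the lever is back at its stop with the beam level and everything else left in place.

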